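# Lock the scale's hold-down bar with the hitch clip

### The arm

A 6-joint arm with a two-finger parallel gripper is mounted at the origin on a cart in front of the work surface, level with it; the furniture and walls round the work are solid. World frame = base frame: x ahead of the robot, y to its left, z up, the work surface at z = 0. Lengths are in mm, angles in degrees, forces in N, time in s.
With the tool pointing down it reaches from about 300 to 850 mm from the base axis. Payload 4.2 kg.
Tool frame: the origin (TCP) lies at the very end of the fingers, on their centre line; the grasp point (between the pads) lies 19 mm behind it; z points along the fingers, y is the line along which they close (so a half turn about z gives the same grasp; the last joint's range is limited). The gripper opens to 91 mm and grips with 3 to 60 N. Pads are 32 mm wide; open, the fingers measure 118 mm over their backs; the gripper's body (76 mm by 178 mm) begins 60 mm behind the grasp point.
Start: joints at [-71.792, 18.312, 89.639, -0, 72.044, -1.146], TCP at [190.566, -542.52, 213.976] pointing down, gripper open.
Joint ranges: [-177.97, 177.97], [-48.28, 115.42], [12.27, 149.76], [-77.06, 257.06], [2.81, 150.46], [-146.56, 146.56]. Speed limits (degrees/s): [147.25, 147.25, 180, 180, 180, 180].

### API

Orientations are given as [roll, pitch, yaw] about the fixed x, y, z axes, in that order (R = Rz(yaw) Ry(pitch) Rx(roll)).
In Python, from workcell import env, eyes gives the robot as it stands.
- The arm moves only by the tool send_rows, never from a script. Its argument "targets" is text: rows parted by semicolons, each of 7 numbers parted by spaces: the shift along the tool's x, y, z in m, then the turn, a rotation vector about the tool's x, y, z in degrees, then the opening in per cent of the stroke, from 0 (shut) to 100 (fully open). A call has 1 to 12 rows; each row is the pose to reach, as a shift and turn from the pose commanded when the call began, along the tool's axes at that moment; what a row does not reach only later rows make up. A row lasts 1/12 s, in which the tool goes at most 41.7 mm and 7.16 degrees, less where a joint would pass 70% of its speed; a pose out of reach is approached as far as the arm can. A call with a gripper value outside its range is refused whole. The fingers move at their own pace and stop on an object; "grip_force" is the grip in N (left out, the last holds). Time passes only in rows, so rows that repeat a pose let the fingers close. It gives the time, the measured TCP pose, the force, the opening and the grip force at its end, in the units of the state.
- env.state(): the state, without advancing time (a new reading comes with each control period).
- eyes.grab_frame(name): name is "scene" or "top"; returns a dict with "image" (384x512x3 uint8, blue, green, red), "fovy" (degrees; the focal length in pixels is half the picture's height over the tangent of half this angle, whatever the lens; pixels are square), "cx", "cy" (the principal point, pixels), "eye" and "attitude" of the camera in the world. Camera axes: x right, y up, looking along -z (the intrinsics and any distortion apply to the point x, -y, -z); pixel columns grow to the right and rows downward; lengths in mm; the calibration is good to about 2 mm. A picture is of the moment at which its call begins. There is no depth.
- env.job_done(): hands the job in; it is judged then, once.
The state is a dict: "time_s": time; "qpos": joint angles; "qvel": joint speeds; "effort": joint torques, N m; "ee_pos": TCP position; "ee_rot": TCP orientation; "force": force on the tool from outside, world axes, zero at the start; "torque": the same for the moment, N m; "gripper_width": finger opening in mm; "gripper_force": force on a finger pad.
Only numpy, scipy, OpenCV 4.12 (cv2) and the standard library are available. Lean on these libraries where they do the work, as an engineer would, in place of code of your own. Each camera call takes 0.05 s, during which the arm holds its last target. There are 200 camera calls.

### The job

Make the pocket scale safe for carrying: swing the hold-down bar round over it, by its upright peg, until it meets its stop post. Then push the spring clip along its guide so that its straight leg goes right through the cross-hole in the bar's pivot pin and its bow springs over the pin. Leave the clip there, the scale in its tray and let go of everything.

Things in the scene. Friction and masses are not known exactly. Their poses are not given: they have to be found in the camera images.
- board: Plywood transport board, fixed, top 12 mm above the table; origin on the table under the axis of the upright pivot pin; z up. It spans x -158 to 88, y -45 to 170 mm. The clip lies on it on the pin's -x side and travels along its +x. Scale tray (rims 8 mm high) centred at x 0, y 88 mm. A fence 8 mm high guides the leg on its -y side (x -72 to -17 mm), a thin strip on its +y side (x -43 to -17 mm).
- bar (a joint): Angle (rad) of the hold-down bar about the pivot pin. 0 = at its stop, along the board's +y over the scale; larger = swung away towards the board's +x: at angle a it points along (sin a, cos a) in board x, y. Light friction (0.6 N at the peg), stays where left. Flat aluminium bar, 22 mm wide, 46 to 56 mm above the table, reaching 161 mm from the pin.
- bar_peg (a point): Centre, half-way up, of the upright black peg on the bar: 16 mm diameter, from 56 to 91 mm above the table, 100 mm from the pin's axis. Push it sideways (or pinch it) to swing the bar.
- stop_post (a point): Top of the steel stop post that the bar's far end meets at angle 0: 12 mm diameter, 60 mm above the table, at x -18, y 153 mm on the board.
- pin_hole (a point): Middle of the cross-hole in the pivot pin, 15.5 mm above the table on the pin's axis. Pin: upright steel, 28 mm diameter, 62 mm high, one piece with the bar. The hole is 10 mm wide, from the board's top to 10 mm above it, and lines up with the clip's guide (x axis here, the board's x) only when the bar is within about 0.08 rad of its stop.
- clip_eye (a point): Point on the spring clip's straight leg that lies at pin_hole when the clip is home. R-clip of 7 mm dark steel wire lying flat, loose, 116 mm long. In its axes from here: leg along x from -60 mm to its rounded tip at +39 mm; bow on the +y side. It starts 52 to 66 mm short of home, with its tip short of the pin; some 3 mm past home is a solid stop.
- clip_coil (a point): Centre, half-way up, of the round coil at the clip's rear: 33 mm outside diameter, 14 mm tall, 19 mm above the table; at x -60, y +13 mm from clip_eye in clip axes (so at x -60, y +13 mm on the board when home). Push on the rear of this coil along the board's +x; riding over the pin takes some 5 to 15 N, the solid stop far more.
- bow (a joint): Springing-out of the clip's bow (rad): 0 = relaxed; rises to about 0.06 while the bow rides over the pin and falls back to nearly 0 once it has sprung over.
- scale_base (a point): Middle of the underside of the dark pocket scale, 136 x 85 x 30 mm, cover closed, loose in its tray on the board.
- scale_seat (a point): Middle of the scale's tray, on the board's top.
Not all that is in view belongs to the job. Of the things like the part that bears clip_eye, leave any that is orange; of the rest the larger one is meant.

How it is judged:
By the outcome, as a careful person would: the job done as asked, in the order asked, and still so for the second after the job is handed in, with the robot touching nothing.
It also fails if it takes over 48 s, if anything falls off the work surface, if the arm or the gripper's body presses on something with over 40 N, if the wrist force passes 120 N, or if a joint passes its speed limit or range.

## Working session

There is one attempt and no reset: what is moved stays moved. The work goes in short steps, Python scripts to look and compute and a tool call to move; the robot and the scene stay as the last step left them, time stands still between calls to the robot, and variables do not carry over. Pictures are saved under pics/ and viewed, at most 10 in all, crops included, and the job is handed in when it is done.

Besides the shell and the picture viewer there is one more tool, called after ">>>" by a JSON object that holds its "api" and its "payload". send_rows: Moves the arm, as the interface text tells. Its arguments: {"type":"object","properties":{"targets":{"type":"string"},"grip_force":{"type":"number"}},"required":["targets"]}

```bash
mkdir -p pics
python3 - <<'E'
from workcell import env, eyes
import cv2
for n in("scene","top"):
    f=eyes.grab_frame(n); cv2.imwrite(f"pics/{n}0.png",cv2.resize(f["image"],None,fx=1.5,fy=1.5,interpolation=cv2.INTER_CUBIC))
    print({k:v for k,v in f.items() if k!="image"})
print(env.state())
E
```

```text
{'fovy': 51.46032749486712, 'cx': 260.00921557470406, 'cy': 187.68718391031734, 'eye': array([ 62.4509749 , 444.29309015, 610.27388361]), 'attitude': array([  53.43732752,   -0.51606704, -124.63514402])}
{'fovy': 46.794541584623886, 'cx': 243.07258913401344, 'cy': 186.95624626189357, 'eye': array([459.67216621,  39.13480591, 927.66759854]), 'attitude': array([ 11.3770929 ,   1.37358509, -90.35463881])}
{'time_s': 0.1, 'qpos': array([-7.17900521e+01,  1.83485402e+01,  8.96989590e+01,  6.53425977e-04,
        7.20446896e+01, -1.14596191e+00]), 'qvel': array([ 0.06321696, -0.04841527, -0.17619549,  0.05044335,  0.13128284,
        0.11053488]), 'effort': array([ 6.69125857e-04, -4.13331234e+01, -2.32507002e+01,  7.29701528e-02,
        4.22407512e-02, -5.17898309e-05]), 'ee_pos': array([ 190.43777491, -542.06935242,  213.20182259]), 'ee_rot': array([-1.79907842e+02, -2.46488009e-03,  1.93557059e+01]), 'force': array([0.07935221, 0.10191694, 0.55572508]), 'torque': array([0.01387186, 0.0437898 , 0.01380754]), 'gripper_force': 0.0, 'gripper_width': 91.16545390400931}
```

View pics/scene0.png

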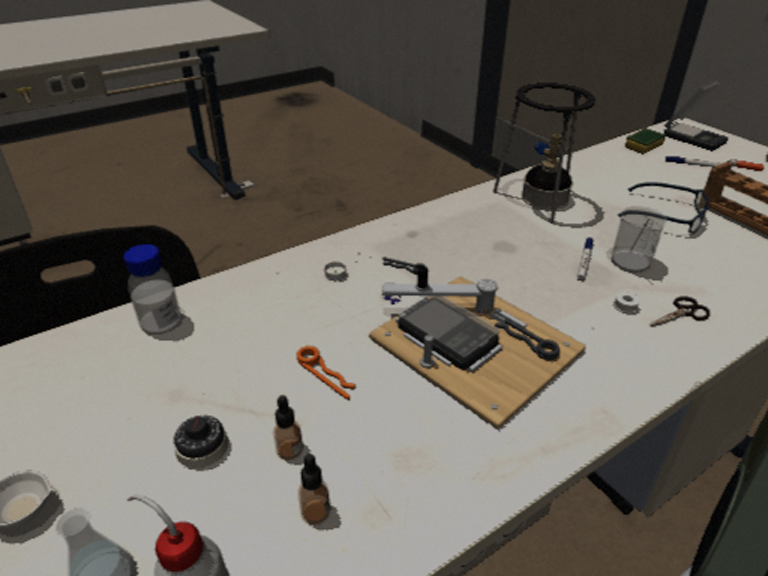

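View pics/top0.png

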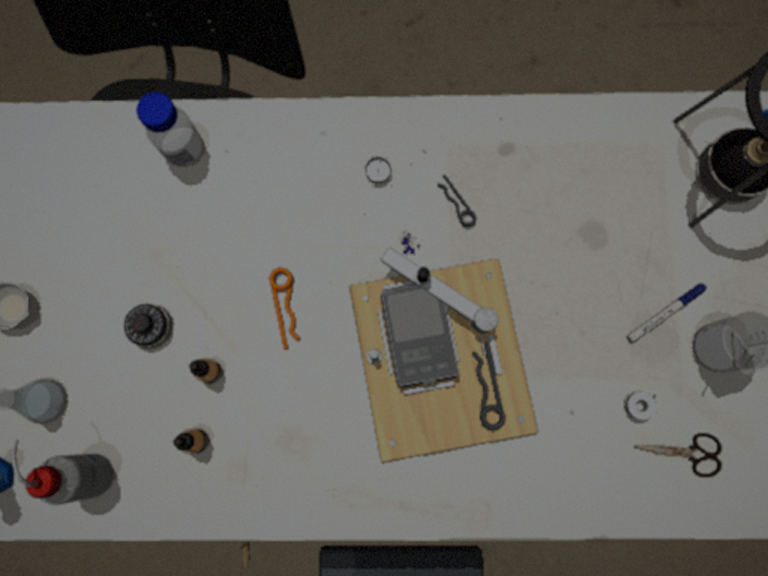

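Candidates for the clip in the top picture are the orange clip (282,305), which is to be left, the small dark clip (460,203), and the larger dark clip on the board (490,392), which I choose. The bar's peg is at (424,275), the pin at (485,320) and the stop post at (375,357).

```bash
cat > h.py <<'E'
import numpy as np, cv2
from scipy.spatial.transform import Rotation as R
from scipy.optimize import least_squares
from workcell import env, eyes
def proj(f,P):
    P=np.atleast_2d(P); c=(P-f["eye"])@R.from_euler("xyz",f["attitude"],degrees=True).as_matrix()
    F=192/np.tan(np.radians(f["fovy"]/2))
    return np.c_[f["cx"]+F*c[:,0]/-c[:,2], f["cy"]-F*c[:,1]/-c[:,2]]
def ray(f,u,v,z):
    F=192/np.tan(np.radians(f["fovy"]/2))
    d=R.from_euler("xyz",f["attitude"],degrees=True).apply([(u-f["cx"])/F,-(v-f["cy"])/F,-1])
    return f["eye"]+d*(z-f["eye"][2])/d[2]
def b2w(p,P):
    P=np.atleast_2d(P).astype(float); c,s=np.cos(p[2]),np.sin(p[2])
    return np.c_[p[0]+c*P[:,0]-s*P[:,1],p[1]+s*P[:,0]+c*P[:,1],P[:,2]]
E
python3 - <<'E'
from h import *
s=eyes.grab_frame("scene");t=eyes.grab_frame("top")
C=np.array([[88,170,12],[88,-45,12],[-158,-45,12],[-158,170,12],[0,0,62],[-18,153,60]])
ut=np.array([[350,285],[497,259],[537,434],[384,461],[485,318],[374,354]])/1.5
us=np.array([[371,335],[460,279],[584,346],[500,424],[487,285],[429,338]])/1.5
def res(p): return np.r_[(proj(t,b2w(p,C))-ut).ravel(),(proj(s,b2w(p,C))-us).ravel()]
r=least_squares(res,[450,-50,.17],x_scale=[10,10,.1],loss="soft_l1"); p=r.x
print(p,np.degrees(p[2])); print(res(p).reshape(-1,2).round(1))
np.save("p.npy",p)
def w2b(w): 
    c,s_=np.cos(p[2]),np.sin(p[2]); d=w[:2]-p[:2]; return c*d[0]+s_*d[1],-s_*d[0]+c*d[1]
for n,f,u,z in[("pegtop t",t,(424,273),91),("peg s",s,(422,267),91),("coil t",t,(492,416),26),("coil s",s,(547,347),26),("barend t",t,(391,257),56)]:
    w=ray(f,u[0]/1.5,u[1]/1.5,z); print(n,w.round(),np.round(w2b(w),1))
# crops
a=cv2.resize(t["image"][160:320,220:370],None,fx=4,fy=4,interpolation=cv2.INTER_CUBIC)[:600]
b=cv2.resize(s["image"][160:290,240:400],None,fx=4,fy=4,interpolation=cv2.INTER_CUBIC)
cv2.imwrite("pics/t1.png",a);cv2.imwrite("pics/s1.png",b)
E
```

```text
[ 5.79979781e+02 -9.97454368e+01  1.77225348e-01] 10.154264474984739
[[-1.2  0.6]
 [ 1.  -0.8]
 [ 1.6  0.2]
 [-2.   2.3]
 [ 0.8  1.1]
 [-0.2  0.7]
 [-2.6 -1.8]
 [-0.7 -3.2]
 [ 2.  -1.2]
 [-0.7  0.2]
 [-0.2 -0.7]
 [-0.5 -0.6]]
pegtop t [637. -18.  91.] [70.6 70.3]
peg s [639. -18.  91.] [72.6 69.5]
coil t [ 457. -108.   26.] [-122.8   13.9]
coil s [ 452. -105.   26.] [-126.8   17.3]
barend t [667.  23.  56.] [107.3 105.7]
```

View pics/t1.png

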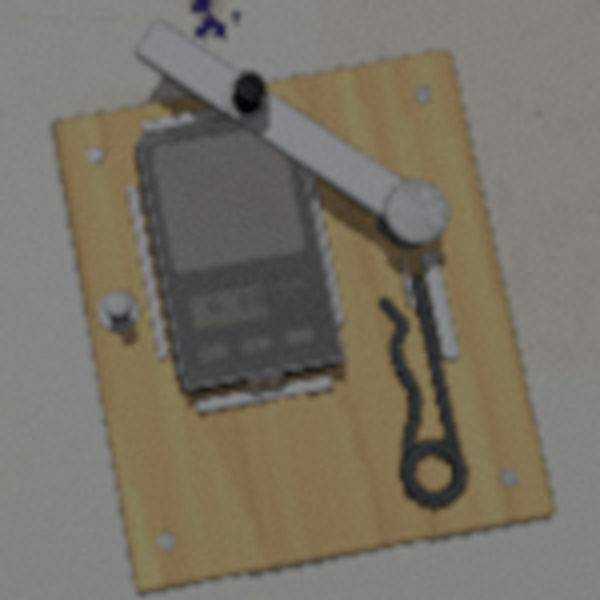

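View pics/s1.png

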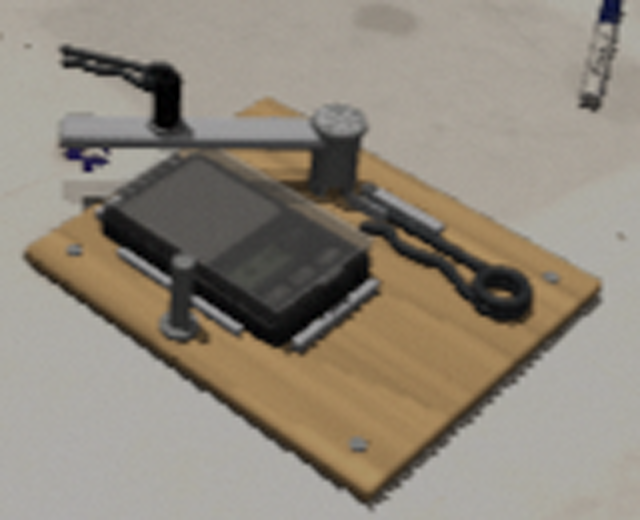

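Crops: the chosen clip is on the board with its coil at (433,475) in the top crop and its leg in the guide. The pin is at (416,212), the peg at (249,90) and the post at (118,308). The clip up-left in the scene crop is the small one lying behind the peg. Next I go above the peg.

```bash
cat > go.py <<'E'
import sys
from h import *
# usage: go.py x0 y0 z0 yaw0  then x y z yaw ... (world) -> tool shifts in m, turn about tool z
a=list(map(float,sys.argv[1:])); q=a[:4]; y=np.radians(q[3])
for i in range(4,len(a),4):
    d=np.array(a[i:i+3])-q[:3]
    print(np.round([(d[0]*np.cos(y)+d[1]*np.sin(y))/1e3,(d[0]*np.sin(y)-d[1]*np.cos(y))/1e3,-d[2]/1e3],4),"turn z",round(q[3]-a[i+3],2))
E
python3 go.py 190.566 -542.52 213.976 19.356 638 -18 150 55
```

```text
[ 0.596  -0.3466  0.064 ] turn z -35.64
```

>>> {"api": "send_rows", "payload": {"targets": "0.298 -0.1733 0.01 0 0 0 50;0.298 -0.1733 0.01 0 0 0 50;0.298 -0.1733 0.01 0 0 0 50;0.298 -0.1733 0.01 0 0 0 50;0.298 -0.1733 0.01 0 0 0 50;0.298 -0.1733 0.01 0 0 0 50;0.298 -0.1733 0.01 0 0 0 50;0.298 -0.1733 0.01 0 0 0 50;0.298 -0.1733 0.01 0 0 0 50;0.298 -0.1733 0.01 0 0 0 50"}}

```text
time_s: 1.03
ee_pos: [415.8, -278.0, 203.7]
ee_rot: [-180.0, -0.0, 19.6]
force: [0.5, 0.9, 1.1]
gripper_width: 45.7
gripper_force: 0.0
```

>>> {"api": "send_rows", "payload": {"targets": "0.298 -0.1733 0.054 0 0 -35.6 50;0.298 -0.1733 0.054 0 0 -35.6 50;0.298 -0.1733 0.054 0 0 -35.6 50;0.298 -0.1733 0.054 0 0 -35.6 50;0.298 -0.1733 0.054 0 0 -35.6 50;0.298 -0.1733 0.054 0 0 -35.6 50;0.298 -0.1733 0.054 0 0 -35.6 50;0.298 -0.1733 0.054 0 0 -35.6 50;0.298 -0.1733 0.054 0 0 -35.6 50;0.298 -0.1733 0.054 0 0 -35.6 50;0.298 -0.1733 0.054 0 0 -35.6 50;0.298 -0.1733 0.054 0 0 -35.6 50"}}

```text
time_s: 2.03
ee_pos: [637.1, -20.1, 150.0]
ee_rot: [-180.0, 0.1, 54.9]
force: [-0.2, -0.4, 0.0]
gripper_width: 45.7
gripper_force: 0.0
```

Run:
```python
from h import *
s=eyes.grab_frame("scene");st=env.state();print(st["time_s"],st["ee_pos"],st["ee_rot"],st["force"],st["gripper_width"])
cv2.imwrite("pics/s2.png",cv2.resize(s["image"][110:260,210:360],None,fx=4,fy=4,interpolation=cv2.INTER_CUBIC))
print(proj(s,[st["ee_pos"],[638,-18,91]]))
```

```text
2.0833 [637.0963729  -20.13723788 150.31844309] [1.79988967e+02 5.33480471e-02 5.48412302e+01] [-0.27741872 -0.36359871  0.65371227] 45.77356210256695
[[283.64702777 155.91355966]
 [281.48939334 178.32965277]]
```

View pics/s2.png

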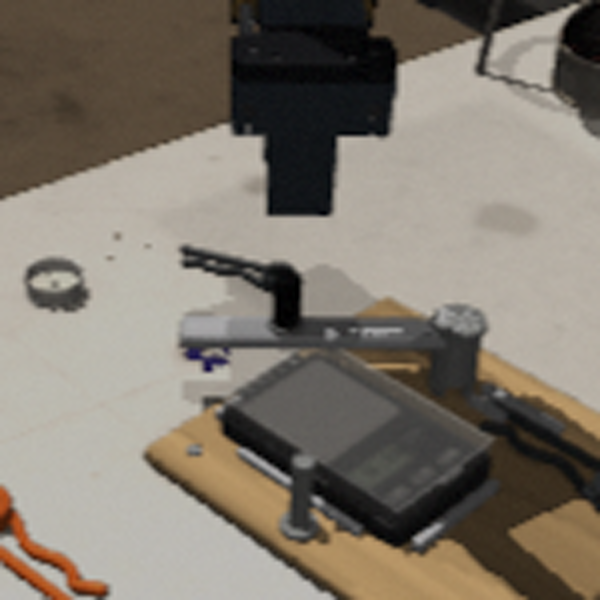

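The fingers stand over the peg, which is at (285,270) in the crop and matches the predicted spot. I descend and close loosely around it.

>>> {"api": "send_rows", "payload": {"targets": "0 0 0.03 0 0 0 50;0 0 0.06 0 0 0 50;0 0 0.086 0 0 0 50;0 0 0.086 0 0 0 50;0 0 0.086 0 0 0 26;0 0 0.086 0 0 0 26;0 0 0.086 0 0 0 26;0 0 0.086 0 0 0 26", "grip_force": 5}}

```text
time_s: 2.75
ee_pos: [639.2, -18.4, 66.2]
ee_rot: [179.8, -0.1, 54.9]
force: [0.2, 0.1, -0.1]
gripper_width: 24.5
gripper_force: 0.0
```

>>> {"api": "send_rows", "payload": {"targets": "0 -0.0035 0 0 0 -2 26;-0.0003 -0.007 0 0 0 -4 26;-0.0005 -0.0105 0 0 0 -6 26;-0.001 -0.0139 0 0 0 -8 26;-0.0015 -0.0174 0 0 0 -10 26;-0.0022 -0.0208 0 0 0 -12 26;-0.003 -0.0242 0 0 0 -14 26;-0.0039 -0.0276 0 0 0 -16 26;-0.0049 -0.0309 0 0 0 -18 26;-0.006 -0.0342 0 0 0 -20 26;-0.006 -0.0342 0 0 0 -20 26"}}

```text
time_s: 3.67
ee_pos: [606.9, -3.0, 65.3]
ee_rot: [179.9, -0.0, 75.0]
force: [0.1, -0.3, 0.2]
gripper_width: 23.4
gripper_force: 0.0
```

>>> {"api": "send_rows", "payload": {"targets": "0 -0.0035 0 0 0 -2 26;-0.0003 -0.007 0 0 0 -4 26;-0.0005 -0.0105 0 0 0 -6 26;-0.001 -0.0139 0 0 0 -8 26;-0.0015 -0.0174 0 0 0 -10 26;-0.0022 -0.0208 0 0 0 -12 26;-0.003 -0.0242 0 0 0 -14 26;-0.0039 -0.0276 0 0 0 -16 26;-0.0049 -0.0309 0 0 0 -18 26;-0.006 -0.0342 0 0 0 -20 26;-0.006 -0.0342 0 0 0 -20 26"}}

```text
time_s: 4.58
ee_pos: [572.2, -0.2, 64.9]
ee_rot: [179.9, 0.0, 94.9]
force: [0.3, -0.2, 0.2]
gripper_width: 23.5
gripper_force: 0.0
```

>>> {"api": "send_rows", "payload": {"targets": "0 -0.002 0 0 0 -1 26;0 -0.004 0 0 0 -2 26;0 -0.006 0 0 0 -4 26;0 -0.008 0 0 0 -5 26;0 -0.008 0 0 0 -5 26;0 -0.008 0 0 0 -5 26"}}

```text
time_s: 5.08
ee_pos: [563.8, -0.9, 63.9]
ee_rot: [-180.0, -0.0, 99.9]
force: [-0.3, 0.7, -1.3]
gripper_width: 23.4
gripper_force: 0.0
```

>>> {"api": "send_rows", "payload": {"targets": "0 -0.001 0 0 0 0 26;0 -0.002 0 0 0 0 26;0 -0.003 0 0 0 0 26;0 -0.003 0 0 0 0 26"}}

```text
time_s: 5.42
ee_pos: [560.9, -1.4, 63.9]
ee_rot: [-180.0, -0.0, 99.9]
force: [1.4, -0.3, 0.4]
gripper_width: 23.8
gripper_force: 0.1
```

>>> {"api": "send_rows", "payload": {"targets": "0 -0.001 0 0 0 0 26;0 -0.002 0 0 0 0 26;0 -0.002 0 0 0 0 26"}}

```text
time_s: 5.67
ee_pos: [558.9, -1.8, 63.9]
ee_rot: [-180.0, 0.0, 100.0]
force: [0.4, -0.1, -1.0]
gripper_width: 23.7
gripper_force: 0.1
```

>>> {"api": "send_rows", "payload": {"targets": "0 -0.001 0 0 0 0 26;0 -0.002 0 0 0 0 26;0 -0.002 0 0 0 0 26"}}

```text
time_s: 5.92
ee_pos: [558.7, -1.9, 64.0]
ee_rot: [179.8, 0.0, 99.9]
force: [6.1, 1.3, -4.0]
gripper_width: 24.0
gripper_force: 2.5
```

>>> {"api": "send_rows", "payload": {"targets": "0 -0.001 0 0 0 0 26;0 -0.001 0 0 0 0 26"}}

```text
time_s: 6.08
ee_pos: [558.7, -1.9, 64.0]
ee_rot: [179.7, 0.0, 99.9]
force: [7.3, 2.3, -5.2]
gripper_width: 23.7
gripper_force: 3.6
```

>>> {"api": "send_rows", "payload": {"targets": "0 -0.001 0 0 0 0 26;0 -0.001 0 0 0 0 26"}}

```text
time_s: 6.25
ee_pos: [558.7, -1.9, 64.1]
ee_rot: [179.6, 0.0, 99.9]
force: [9.3, 3.7, -7.5]
gripper_width: 23.8
gripper_force: 4.7
```

The force rises with no further travel, so the bar is at its stop and the peg agrees with the model. I back off, open and lift, then head for a spot behind the coil.

>>> {"api": "send_rows", "payload": {"targets": "0 0.004 0 0 0 0 40;0 0.004 0 0 0 0 50;0 0.004 0 0 0 0 50;0 0.004 0 0 0 0 50;0 0.004 -0.03 0 0 0 50;0 0.004 -0.07 0 0 0 50;0 0.004 -0.09 0 0 0 50;0 0.004 -0.09 0 0 0 50"}}

```text
time_s: 6.92
ee_pos: [561.8, -1.9, 159.1]
ee_rot: [179.5, 0.1, 99.9]
force: [0.3, -0.4, -0.2]
gripper_width: 45.3
gripper_force: 0.0
```

Run:
```python
from h import *
st=env.state();e=st["ee_pos"];yw=st["ee_rot"][2];print(st["time_s"],e,st["ee_rot"],st["force"])
import subprocess
p=np.load("p.npy"); t=b2w(p,[-163,13,0])[0]; print(t)
print(subprocess.run(["python3","go.py",*map(str,[*e,yw,t[0],t[1],100,100.15,t[0],t[1],16,100.15])],capture_output=True,text=True).stdout)
```

```text
6.9167 [561.80721228  -1.93146004 159.14372625] [1.79453239e+02 1.22416475e-01 9.99464137e+01] [ 0.30284628 -0.42419402 -0.21596009]
[ 417.24101924 -115.68580777    0.        ]
[-0.0871 -0.162   0.0591] turn z -0.2
[-0.0871 -0.162   0.1431] turn z -0.2
```

>>> {"api": "send_rows", "payload": {"targets": "-0.044 -0.081 0 0 0 0 0;-0.087 -0.162 0.02 0 0 0 0;-0.087 -0.162 0.059 0 0 0 0;-0.087 -0.162 0.059 0 0 0 0;-0.087 -0.162 0.059 0 0 0 0;-0.087 -0.162 0.059 0 0 0 0;-0.087 -0.162 0.059 0 0 0 0;-0.087 -0.162 0.059 0 0 0 0;-0.087 -0.162 0.059 0 0 0 0"}}

```text
time_s: 7.67
ee_pos: [415.9, -115.3, 95.4]
ee_rot: [179.9, 0.0, 100.0]
force: [-0.1, 0.8, 0.9]
gripper_width: 0.9
gripper_force: 0.0
```

Run:
```python
from h import *
s=eyes.grab_frame("scene");st=env.state();print(st["time_s"],st["ee_pos"],st["ee_rot"],st["gripper_width"])
cv2.imwrite("pics/s3.png",cv2.resize(s["image"][150:290,240:400],None,fx=4,fy=4,interpolation=cv2.INTER_CUBIC))
p=np.load("p.npy")
print(((proj(s,[st["ee_pos"],*b2w(p,[[-124,13,26],[0,0,62],[0,161,56],[-163,13,16]])])-[240,150])*4).round())
```

```text
7.7167 [ 415.94084423 -115.18230752   95.3883037 ] [1.79912965e+02 4.19295286e-02 1.00014840e+02] 0.3202130548590269
[[589. 256.]
 [499. 319.]
 [338. 157.]
 [146. 295.]
 [558. 369.]]
```

View pics/s3.png

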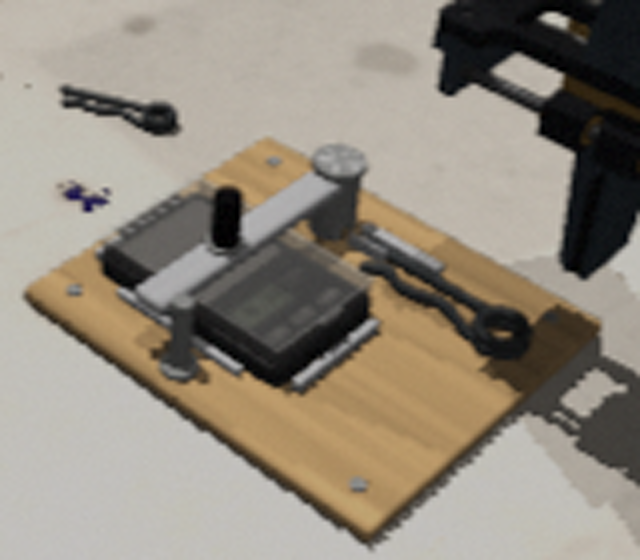

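The picture shows the bar along +y against its post (180,300), the scale in its tray, and the closed fingers behind the coil at (502,330). I descend and push.

>>> {"api": "send_rows", "payload": {"targets": "0 0 0.035 0 0 0 0;0 0 0.065 0 0 0 0;0 0 0.079 0 0 0 0;0 0 0.079 0 0 0 0;0 0 0.079 0 0 0 0"}}

```text
time_s: 8.13
ee_pos: [415.2, -115.1, 15.8]
ee_rot: [-180.0, -0.0, 100.0]
force: [0.8, 0.4, 1.0]
gripper_width: 0.6
gripper_force: 0.0
```

>>> {"api": "send_rows", "payload": {"targets": "0 0.004 0 0 0 0 0;0 0.008 0 0 0 0 0;0 0.012 0 0 0 0 0;0 0.016 0 0 0 0 0;0 0.02 0 0 0 0 0;0 0.02 0 0 0 0 0"}}

```text
time_s: 8.63
ee_pos: [435.4, -112.0, 16.3]
ee_rot: [179.9, 0.0, 100.0]
force: [-0.9, -0.0, 1.0]
gripper_width: 0.4
gripper_force: 0.2
```

>>> {"api": "send_rows", "payload": {"targets": "0 0.004 0 0 0 0 0;0 0.008 0 0 0 0 0;0 0.012 0 0 0 0 0;0 0.016 0 0 0 0 0;0 0.02 0 0 0 0 0;0 0.02 0 0 0 0 0"}}

```text
time_s: 9.13
ee_pos: [455.5, -108.6, 16.0]
ee_rot: [179.9, 0.0, 100.0]
force: [-0.5, 0.1, -0.2]
gripper_width: 0.5
gripper_force: 0.1
```

Run:
```python
from h import *
s=eyes.grab_frame("scene");st=env.state();print(st["time_s"],st["ee_pos"],st["force"])
cv2.imwrite("pics/s4.png",cv2.resize(s["image"][170:270,300:400],None,fx=6,fy=6,interpolation=cv2.INTER_CUBIC))
```

```text
9.1833 [ 455.12058545 -108.5758274    15.93876388] [-0.02112461  0.2878489   0.22722779]
```

View pics/s4.png

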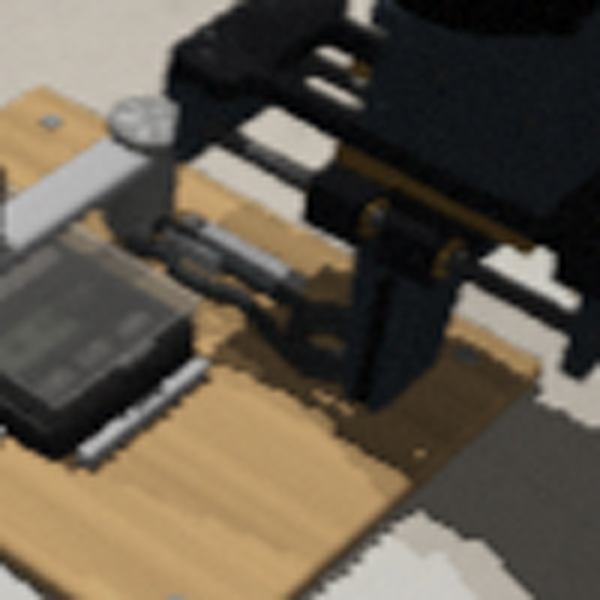

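The finger is behind the coil (315,335) and the leg is heading into the pin. I keep pushing.

>>> {"api": "send_rows", "payload": {"targets": "0 0.003 0 0 0 0 0;0 0.006 0 0 0 0 0;0 0.009 0 0 0 0 0;0 0.012 0 0 0 0 0;0 0.015 0 0 0 0 0;0 0.015 0 0 0 0 0"}}

```text
time_s: 9.68
ee_pos: [468.0, -105.8, 15.7]
ee_rot: [-179.9, -0.0, 100.0]
force: [-3.6, -0.5, 2.4]
gripper_width: 0.6
gripper_force: 1.8
```

>>> {"api": "send_rows", "payload": {"targets": "0 0.002 0 0 0 0 0;0 0.004 0 0 0 0 0;0 0.006 0 0 0 0 0;0 0.008 0 0 0 0 0;0 0.008 0 0 0 0 0"}}

```text
time_s: 10.1
ee_pos: [470.5, -104.4, 15.5]
ee_rot: [-179.3, -0.2, 100.0]
force: [-14.0, -3.8, 10.5]
gripper_width: 0.6
gripper_force: 7.7
```

>>> {"api": "send_rows", "payload": {"targets": "0 0.002 0 0 0 0 0;0 0.004 0 0 0 0 0;0 0.004 0 0 0 0 0"}}

```text
time_s: 10.35
ee_pos: [473.5, -103.6, 15.5]
ee_rot: [-179.2, -0.2, 100.0]
force: [-14.9, -3.2, 11.3]
gripper_width: 0.8
gripper_force: 8.1
```

>>> {"api": "send_rows", "payload": {"targets": "0 0.002 0 0 0 0 0;0 0.004 0 0 0 0 0;0 0.004 0 0 0 0 0"}}

```text
time_s: 10.6
ee_pos: [477.3, -102.9, 15.5]
ee_rot: [-179.2, -0.2, 100.0]
force: [-14.2, -3.6, 10.8]
gripper_width: 0.5
gripper_force: 7.6
```

>>> {"api": "send_rows", "payload": {"targets": "0 0.002 0 0 0 0 0;0 0.004 0 0 0 0 0;0 0.004 0 0 0 0 0"}}

```text
time_s: 10.85
ee_pos: [483.3, -102.4, 15.6]
ee_rot: [-179.4, -0.1, 100.0]
force: [-8.6, -2.3, 5.9]
gripper_width: 0.5
gripper_force: 4.9
```

>>> {"api": "send_rows", "payload": {"targets": "0 0.002 0 0 0 0 0;0 0.002 0 0 0 0 0"}}

```text
time_s: 11.02
ee_pos: [489.9, -102.2, 16.0]
ee_rot: [-180.0, -0.0, 99.9]
force: [-0.3, 0.6, 0.2]
gripper_width: 0.4
gripper_force: 0.2
```

>>> {"api": "send_rows", "payload": {"targets": "0 0.002 0 0 0 0 0;0 0.002 0 0 0 0 0"}}

```text
time_s: 11.18
ee_pos: [493.8, -101.9, 16.1]
ee_rot: [179.9, 0.0, 99.9]
force: [0.4, -0.7, 0.0]
gripper_width: 0.3
gripper_force: 0.1
```

Run:
```python
from h import *
s=eyes.grab_frame("scene");st=env.state();print(st["time_s"],st["ee_pos"],st["force"])
cv2.imwrite("pics/s5.png",cv2.resize(s["image"][170:250,300:380],None,fx=7,fy=7,interpolation=cv2.INTER_CUBIC))
p=np.load("p.npy");print(((proj(s,b2w(p,[[-60,13,26],[-76.5,13,19],[-43.5,13,19],[39,0,15]]))-[300,170])*7).round())
```

```text
11.2333 [ 493.62427237 -101.81942294   16.12421488] [-0.3305117  -0.18916128  0.34481537]
[[283. 321.]
 [322. 362.]
 [239. 314.]
 [ 68. 195.]]
```

View pics/s5.png

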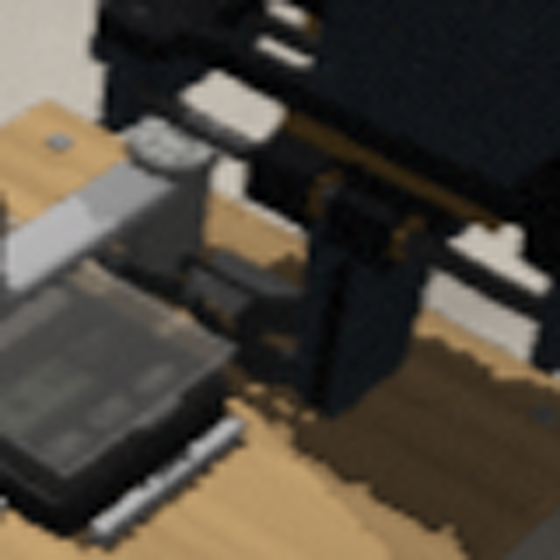

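>>> {"api": "send_rows", "payload": {"targets": "0 0.001 0 0 0 0 0;0 0.001 0 0 0 0 0"}}

```text
time_s: 11.4
ee_pos: [494.0, -101.6, 16.0]
ee_rot: [180.0, 0.0, 100.0]
force: [0.6, -0.0, -0.3]
gripper_width: 0.8
gripper_force: 0.1
```

>>> {"api": "send_rows", "payload": {"targets": "0 0.001 0 0 0 0 0;0 0.001 0 0 0 0 0"}}

```text
time_s: 11.57
ee_pos: [494.5, -101.4, 15.9]
ee_rot: [-180.0, 0.0, 100.0]
force: [-1.9, -0.3, 0.2]
gripper_width: 0.4
gripper_force: 0.3
```

The force has dropped back after the peak, so the bow appears to have sprung over. I withdraw to inspect.

>>> {"api": "send_rows", "payload": {"targets": "0 -0.015 0 0 0 0 0;0 -0.03 0 0 0 0 0;0 -0.03 -0.04 0 0 0 0;0 -0.03 -0.08 0 0 0 0;0 -0.07 -0.12 0 0 0 0;0 -0.11 -0.15 0 0 0 0;0 -0.11 -0.15 0 0 0 0"}}

```text
time_s: 12.15
ee_pos: [384.6, -120.7, 168.6]
ee_rot: [179.9, 0.1, 100.0]
force: [0.0, -0.3, 0.5]
gripper_width: 0.2
gripper_force: 0.0
```

Run:
```python
from h import *
s=eyes.grab_frame("scene");t=eyes.grab_frame("top");st=env.state();print(st["time_s"],st["ee_pos"],st["force"])
a=cv2.resize(s["image"][160:290,240:400],None,fx=4,fy=4,interpolation=cv2.INTER_CUBIC)[:, 60:460]
b=cv2.resize(t["image"][170:300,270:370],None,fx=4,fy=4,interpolation=cv2.INTER_CUBIC)
cv2.imwrite("pics/f.png",np.hstack([a,b]))
p=np.load("p.npy")
Q=b2w(p,[[-60,13,26],[-76.5,13,19],[39,0,15],[0,161,56]])
print(((proj(s,Q)-[240,160])*4-[60,0]).round().tolist()); print(((proj(t,Q)-[270,170])*4+[400,0]).round().tolist())
```

```text
12.25 [ 385.25632718 -120.96353702  168.48229491] [ 0.46167719  0.58136657 -0.0853406 ]
[[342.0, 224.0], [364.0, 247.0], [219.0, 151.0], [86.0, 255.0]]
[[606.0, 304.0], [611.0, 337.0], [586.0, 112.0], [294.0, 235.0]]
```

View pics/f.png

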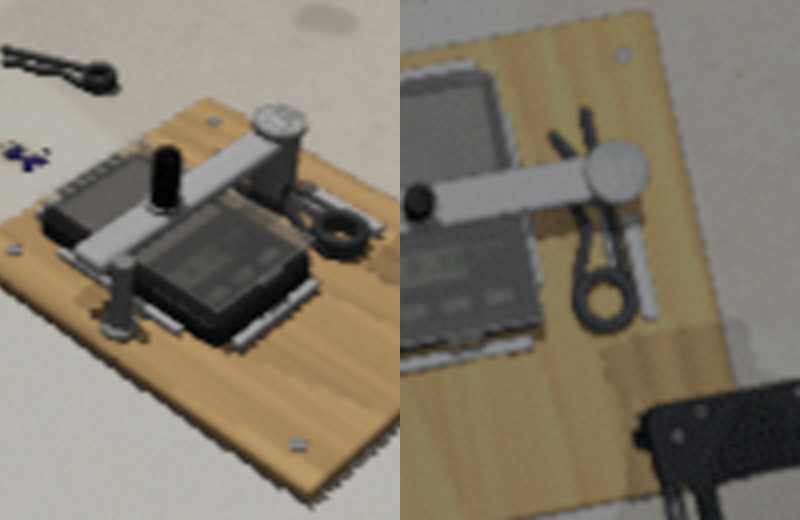

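The leg tip (586,110) and coil (605,302) match their predicted home positions of (586,112) and (606,304). The bow end is past the pin, the bar is at its post, the scale is in its tray and the arm is clear.

```bash
python3 -c "
from workcell import env
print(env.job_done())"
```

```text
the job is handed in; nothing more can be done
None
```

The job is handed in: the bar is against its stop post, the clip's leg is through the pivot pin with its bow sprung over, the scale is in its tray and the arm is clear (about 12 s of the 48 s used).

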